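# Push the products and the clock back into line on the salon shelf

### The arm

A 7-joint arm with a two-finger parallel gripper is mounted at the origin on the work surface. World frame = base frame: x ahead of the robot, y to its left, z up, the work surface at z = 0. Lengths are in m, angles in rad, forces in N, time in s.
With the tool pointing down it reaches from about 0.35 to 0.9 m from the base axis. Payload 7.2 kg.
Tool frame: the origin (TCP) lies midway between the tips of the shut fingers; the grasp point (between the pads) lies 19 mm behind it; x points along the fingers, z is the direction in which the jaws open and shut, and the axes are right-handed (so a half turn about x gives the same grasp; the last joint's range is limited). The gripper opens to 88 mm and grips with 3 to 60 N. Pads are 20 mm wide; open, the fingers measure 115 mm over their backs; the gripper's body (75 mm by 178 mm) begins 61 mm behind the grasp point.
Start: joints at [-1.37, 0.411, -0.013, 1.596, 0.006, 1.134, -0.082], TCP at [0.166, 0.603, 0.223] pointing down, gripper open.
Joint ranges: [-2.95, 2.95], [-0.29, 1.99], [-1.47, 1.44], [0.14, 2.54], [-1.03, 4.17], [0.13, 1.85], [-2.86, 2.86]. Speed limits (rad/s): [2.39, 2.39, 3.01, 3.01, 3.14, 3.14, 3.14].

### API

Orientations are given as a unit quaternion [x, y, z, w].
In Python, from plant import robot gives the robot as it stands.
- The arm moves only by the tool jog_arm, never from a script. Its argument "steps" is a list of rows, each a list of 6 numbers: the shift along the tool's x, y, z in m, then the turn, a rotation vector about the tool's x, y, z in rad. In form: [[tx, ty, tz, ax, ay, az], ...]. A call has 1 to 12 rows; each row shifts and turns the pose as measured when the row begins, along the tool's axes as they then stand; what a row does not reach is not made up. A row lasts 1/8 s, in which the tool goes at most 62.5 mm and 10.7 degrees, less where a joint would pass 70% of its speed; a pose out of reach is approached as far as the arm can. A call with a gripper value outside its range is refused whole. "grip" is the finger opening in m, from 0 to 0.0878, set as the call begins (left out, the last holds). The fingers move at their own pace and stop on an object; "force" is the grip in N (left out, the last holds). Time passes only in rows, so rows that do not move let the fingers close. It gives the time, the measured TCP pose, the force and the opening at its end, in the units of the state.
- robot.state(): the state, without advancing time (a new reading comes with each control period).
- robot.camera(name): name is "side" or "top"; returns a dict with "image" (384x512x3 uint8, red, green, blue), "camera_matrix" (3x3 intrinsics, pixels), "k1" (the pictures are not rectified: a ray, as slopes to the right and down, at radius r is drawn at 1 + k1 r^2 times it, then the intrinsics apply), "view" (4x4, takes a point from world to camera coordinates). Camera axes: x right, y down, z forward; pixel columns grow to the right and rows downward; lengths in m; the calibration is good to about 2 mm. A picture is of the moment at which its call begins. There is no depth.
- robot.finish_job(): hands the job in, once; it reports no verdict.
The state is a dict: "time": time; "joints": joint angles; "dq": joint speeds; "tau": joint torques, N m; "ee_pos": TCP position; "tool_rot": TCP orientation; "wrist_force": force on the tool from outside, world axes, zero at the start; "torque": the same for the moment, N m; "width": finger opening in m.
Only numpy, scipy, OpenCV 4.12 (cv2) and the standard library are available. Lean on these libraries where they do the work, as an engineer would, in place of code of your own. Each camera call takes 0.05 s, during which the arm holds its last target.

### The job

One of the hair products and the clock have been left standing forward on the glass shelf. Push the product back along the glass into the middle of the gap in the product row until it rests against the rail, and push the clock back into its own space until its back sits square and flat against the rail. Only push, gently: lift, grip and tip nothing, keep the rest of the row in line and leave everything else where it is.

Things in the scene. Friction and masses are not known exactly. Their poses are not given: they have to be found in the camera images.
- shelf: fixed glass shelf, 240 mm deep (x) and 680 wide (y), top 60 mm above the counter, turned up to 0.15 rad. Origin: on the counter under its middle; x points away from the robot to the back, y left along the shelf. Its chrome rail, a rod 8 mm thick along y, stands 40 mm above the glass, front face at x = +106 mm. Friction on the glass 0.5 to 0.7: pushed higher than 30 mm above it, the clock may tip.
- place_1 (a point): leftmost of four product places in the row: the spot on top of the glass where the middle of a 62 mm product stands when it touches the rail (shelf x = 75 mm, y = +150 mm; axes as the shelf's). At the start three places hold a product and one is empty.
- place_2 (a point): second product place from the left (shelf y = +60 mm), otherwise as place_1; it is the gap at the start
- place_3 (a point): third product place from the left (shelf y = -30 mm), otherwise as place_1
- place_4 (a point): product place farthest right (shelf y = -227 mm), otherwise as place_1
- clock_place (a point): the clock's own place in the row, between place_3 and place_4 (shelf x = 82 mm, y = -128 mm, on top of the glass; axes as the shelf's): where the clock's origin is when it stands in the middle of its space, its back flat against the rail. The space between the neighbours is about 135 mm wide.
- flip_bottle: pearl-white bottle with a short wide grey flip cap: a 62 mm diameter straight-sided round body up to 58 mm; 80 mm high overall. Origin: centre of its underside; z up. Loose, 0.17 to 0.37 kg; starts in a place of the row or, as one of the four does, 9 to 12 cm in front of the gap and up to 25 mm to one side.
- jar: pearl-white squat jar with a grey ribbed screw lid as wide as itself: a 62 mm diameter straight-sided round body up to 44 mm and the lid above it to the top; 66 mm high overall. Origin: centre of its underside; z up. Loose, 0.17 to 0.37 kg; starts in a place of the row or, as one of the four does, 9 to 12 cm in front of the gap and up to 25 mm to one side.
- shaker: pearl-white shaker can with a low domed grey lid: a 62 mm diameter straight-sided round body up to 62 mm; 80 mm high overall. Origin: centre of its underside; z up. Loose, 0.17 to 0.37 kg; starts in a place of the row or, as one of the four does, 9 to 12 cm in front of the gap and up to 25 mm to one side.
- nozzle_bottle: pearl-white bottle with a slim pointed grey nozzle: a 62 mm diameter straight-sided round body up to 50 mm; 80 mm high overall. Origin: centre of its underside; z up. Loose, 0.17 to 0.37 kg; starts in a place of the row or, as one of the four does, 9 to 12 cm in front of the gap and up to 25 mm to one side.
- clock: upright square metal clock, 80 mm wide (y), 48 deep (x), 80 high, round white dial on its front. Origin: centre of its underside; x points out of its back, so the dial side is at x = -24 mm and the back at x = +24 mm; z up. Loose, 0.25 to 0.5 kg; starts 7 to 12 cm in front of its place, up to 15 mm to one side, turned up to 0.35 rad from square.
- pen_box: open white carton 70 x 85 mm full of upright marker pens, 118 mm high, at the left end of the row, to be left alone. Origin: centre of its underside.
- wax_tin: low round metal tin, 50 mm diameter, 22 mm high, near the front of the glass between the clock and the forward product, to be left alone. Origin: centre of its underside.
- tint_bowl: black bowl, 120 mm across, 55 mm high, on the counter to the right; leave alone. Origin: centre of its underside.
- tint_brush: flat black tint brush, about 175 mm long, 11 mm high, lying on the counter in front of the shelf to the right; leave alone. Origin: under its wide ferrule end, its x along the brush.
- comb: flat black comb, 190 x 34 mm, 6 mm high, lying on the counter in front of the shelf to the left; leave alone. Origin: middle of its underside.
- spray_bottle: amber trigger spray bottle, 72 mm diameter, 182 mm high, on the counter to the left; leave alone. Origin: centre of its underside.
Mind the look-alikes: they are no part of the job. What is shaped like the clock but blue or turquoise is not meant.

How it is judged:
By the outcome, as a careful person would: the job done as asked, in the order asked, and still so for the second after the job is handed in, with the robot touching nothing.
It also fails if it takes over 58 s, if anything falls off the work surface, if the arm or the gripper's body presses on something with over 40 N, if the wrist force passes 120 N, or if a joint passes its speed limit or range.

## Working session

There is one attempt and no reset: what is moved stays moved. The work goes in short steps, Python scripts to look and compute and a tool call to move; the robot and the scene stay as the last step left them, time stands still between calls to the robot, and variables do not carry over. Pictures are saved under pics/ and viewed, and the job is handed in when it is done.

Besides the shell and the picture viewer there is one more tool, called after "Request:" by a JSON object that holds its "method" and its "body", one argument or row to a line. jog_arm: Moves the arm, as the interface text tells. Its arguments: {"type":"object","properties":{"steps":{"type":"array","items":{"type":"array","items":{"type":"number"}}},"grip":{"type":"number"},"force":{"type":"number"}},"required":["steps"]}

```bash
mkdir -p pics; ls
cat > h.py <<'E'
import numpy as np, cv2
from plant import robot
def ray(c,u,v):
    K=np.array(c["camera_matrix"]);k=c["k1"]
    d=np.array([(u-K[0,2])/K[0,0],(v-K[1,2])/K[1,1]]);s=d.copy()
    for _ in range(30): s=d/(1+k*(s@s))
    V=np.array(c["view"]);R=V[:3,:3];t=V[:3,3]
    return -R.T@t, R.T@np.array([s[0],s[1],1])
def at_z(c,u,v,z):
    o,d=ray(c,u,v); return o+d*(z-o[2])/d[2]
def proj(c,p):
    V=np.array(c["view"]);q=V[:3,:3]@np.asarray(p)+V[:3,3];s=q[:2]/q[2];s=s*(1+c["k1"]*(s@s))
    K=np.array(c["camera_matrix"]);return np.array([K[0,0]*s[0]+K[0,2],K[1,1]*s[1]+K[1,2]])
def save(c,name,box=None,f=1):
    im=cv2.cvtColor(np.array(c["image"]),cv2.COLOR_RGB2BGR)
    if box: im=im[box[1]:box[3],box[0]:box[2]]
    if f!=1: im=cv2.resize(im,None,fx=f,fy=f,interpolation=cv2.INTER_CUBIC)
    cv2.imwrite("pics/"+name+".png",im)
E
python3 - <<'E'
from h import *
import pickle
print(robot.state())
for n in("side","top"):
    c=robot.camera(n);save(c,n+"0",f=1.56);pickle.dump(c,open(n+"0.pkl","wb"));o,d=ray(c,256,192);print(n,o,d,c["camera_matrix"],c["k1"])
E
```

```text
pics
{'time': 0.0, 'joints': array([-1.37018209,  0.41190187, -0.01270076,  1.59703596,  0.00554386,
        1.13428496, -0.08223221]), 'dq': array([ 0.0007907 , -0.00010106, -0.00097164,  0.00059477,  0.00072466,
        0.00042506,  0.00026718]), 'tau': array([ 1.30301356e-03, -5.87940001e+01,  6.42391127e-01, -2.91078007e+01,
       -5.37568086e-02,  1.79343950e-02,  1.11184315e-04]), 'ee_pos': array([0.16588894, 0.60206254, 0.2218112 ]), 'tool_rot': array([-0.42883758,  0.56293475,  0.42811684,  0.56206652]), 'wrist_force': array([-0.26445763,  0.08793751, -0.46590009]), 'torque': array([ 0.00585008, -0.008456  ,  0.01312229]), 'width': 0.08772421550806801}
side [-0.3432578  -0.7488134   0.93627442] [ 0.5788242   0.52686877 -0.62241858] [[452.49096465   0.         253.75079611]
 [  0.         452.49096465 193.30677973]
 [  0.           0.           1.        ]] 0.031067264252496868
top [ 0.21737987 -0.01711635  1.4015465 ] [ 0.15653133  0.01090356 -0.98774322] [[445.76205607   0.         257.45227944]
 [  0.         445.76205607 184.99459162]
 [  0.           0.           1.        ]] -0.10750806293121179
```

View pics/side0.png

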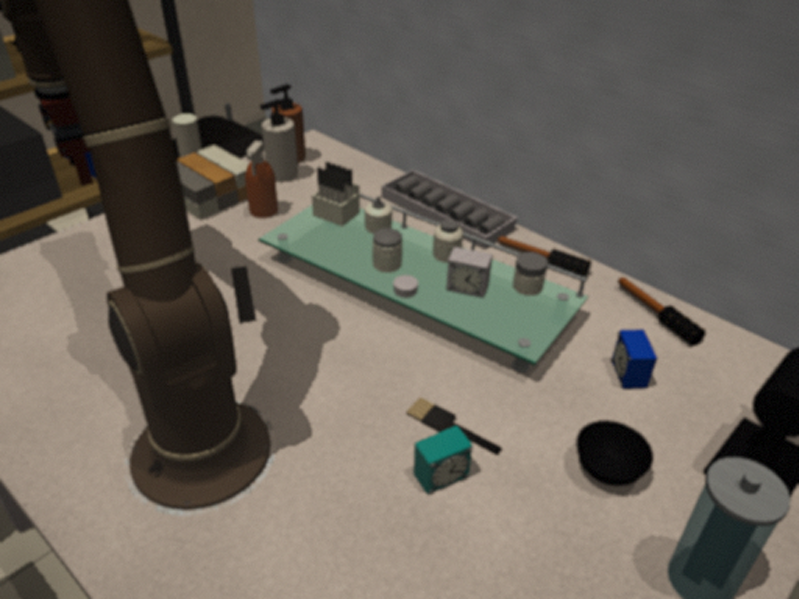

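View pics/top0.png

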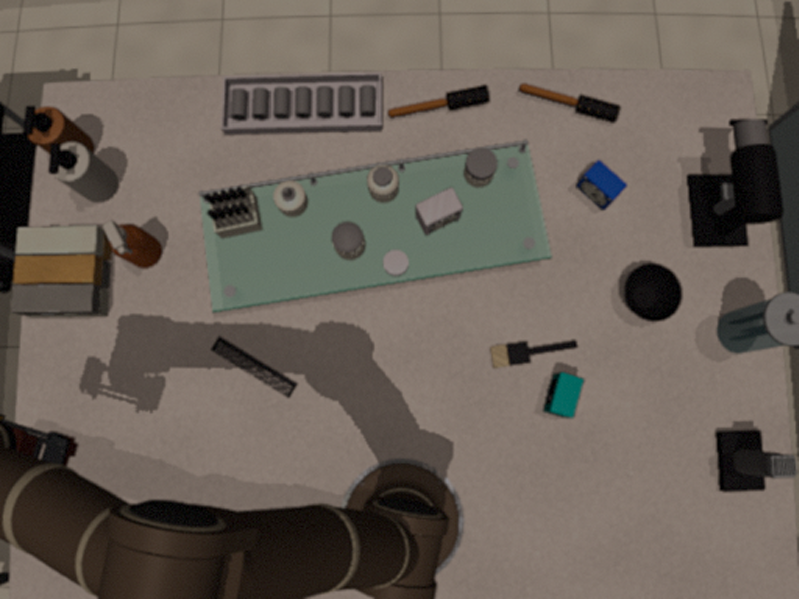

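The pictures show the glass shelf, slightly turned. The forward product is at top (348,240), the pale metal clock at top (439,210), and the wax tin at top (396,263). The clock look-alikes are blue (601,185) and turquoise (563,394), both on the counter. The other products stand at the rail at (290,197), (383,181) and (481,165). Next I'll take close crops.

Run:
```python
from h import *
import pickle
for n,b in(("top",(120,80,360,205)),("side",(160,100,380,240))):
    c=pickle.load(open(n+"0.pkl","rb")); save(c,n+"crop",b,3.3 if n=="top" else 3.6)
```

```text
(no output)
```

View pics/topcrop.png

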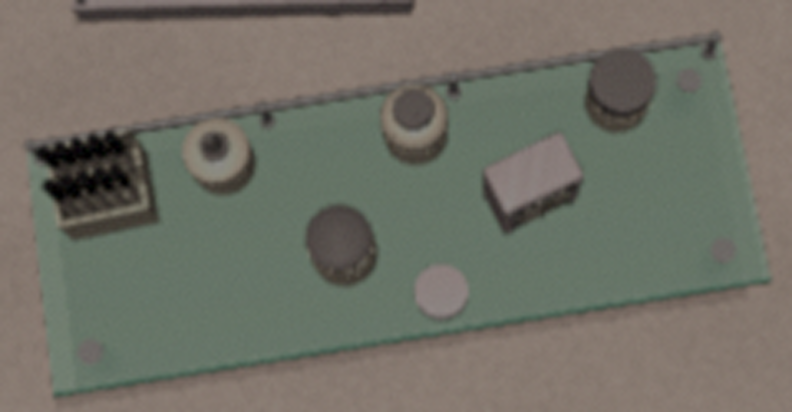

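View pics/sidecrop.png

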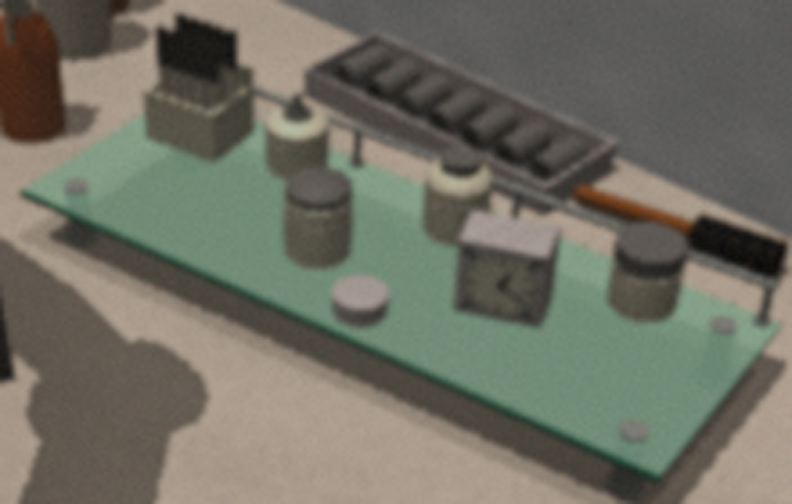

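Run:
```python
from h import *
import pickle
from scipy.optimize import least_squares
T=pickle.load(open("top0.pkl","rb"));S=pickle.load(open("side0.pkl","rb"))
t=lambda x,y,z:at_z(T,120+(x+.5)/3.3-.5,80+(y+.5)/3.3-.5,z)
s=lambda x,y,z:at_z(S,160+(x+.5)/3.6-.5,100+(y+.5)/3.6-.5,z)
P={}
for n,f,x,y,z in [("FL",t,54,394,.06),("FR",t,770,281,.06),("sFL",s,23,192,.06),("sFR",s,660,470,.06),("sBR",s,779,327,.06),
 ("railL",t,28,147,.1),("railR",t,720,38,.1),
 ("nozbody top",t,217,150,.11),("flip cap",t,414,108,.14),("jar lid",t,621,80,.126),("shaker lid",t,340,234,.13),("tin",t,442,290,.082),
 ("cl TL",t,484,177,.14),("cl TR",t,561,134,.14),("cl BR",t,582,174,.14),("cl BL",t,503,211,.14),
 ("s jar lid",s,650,247,.126),("s shaker lid",s,319,187,.13),("s tin",s,360,292,.082),
 ("s cl1",s,474,212,.14),("s cl2",s,560,224,.14),("s cl3",s,552,255,.14),("s cl4",s,457,246,.14),("s clbot l",s,457,310,.06),("s clbot r",s,545,322,.06)]:
    P[n]=f(x,y,z); print(n,P[n].round(4))
d=P["FR"]-P["FL"];print("width",np.linalg.norm(d[:2]),"yaw",np.arctan2(d[0],-d[1]))
yaw=np.arctan2(d[0],-d[1]);X=np.array([np.cos(yaw),np.sin(yaw)]);Y=np.array([-X[1],X[0]])
print("X",X,"Y",Y)
m=(P["FL"]+P["FR"])[:2]/2; O=m+0.12*X
print("O",O)
for n in P: 
    q=P[n][:2]-O;print(n,(q@X*1000).round(1),(q@Y*1000).round(1))
```

```text
FL [0.414  0.3666 0.06  ]
FR [ 0.51   -0.3031  0.06  ]
sFL [0.4117 0.3641 0.06  ]
sFR [ 0.5172 -0.3007  0.06  ]
sBR [ 0.7411 -0.2707  0.06  ]
railL [0.6414 0.3883 0.1   ]
railR [ 0.7355 -0.2607  0.1   ]
nozbody top [0.6308 0.2082 0.11  ]
flip cap [0.6569 0.0257 0.14  ]
jar lid [ 0.6855 -0.163   0.126 ]
shaker lid [0.5439 0.0932 0.13  ]
tin [0.5016 0.0037 0.082 ]
cl TL [ 0.5913 -0.036   0.14  ]
cl TR [ 0.6301 -0.1056  0.14  ]
cl BR [ 0.5926 -0.1233  0.14  ]
cl BL [ 0.5597 -0.0522  0.14  ]
s jar lid [ 0.6786 -0.1681  0.126 ]
s shaker lid [0.5417 0.0945 0.13  ]
s tin [0.5005 0.0049 0.082 ]
s cl1 [ 0.5969 -0.0387  0.14  ]
s cl2 [ 0.6348 -0.1031  0.14  ]
s cl3 [ 0.5936 -0.1261  0.14  ]
s cl4 [ 0.5477 -0.061   0.14  ]
s clbot l [ 0.5628 -0.0545  0.06  ]
s clbot r [ 0.6036 -0.1206  0.06  ]
width 0.6765363868197528 yaw 0.14238533949923654
X [0.98988032 0.14190472] Y [-0.14190472  0.98988032]
O [0.58075123 0.04881509]
FL -120.0 338.3
FR -120.0 -338.3
sFL -122.6 336.0
sFR -112.5 -337.0
sBR 113.4 -339.1
railL 108.2 327.4
railR 109.2 -328.4
nozbody top 72.1 150.7
flip cap 72.1 -33.7
jar lid 73.6 -224.5
shaker lid -30.2 49.1
tin -84.8 -33.5
cl TL -1.6 -85.4
cl TR 27.0 -159.9
cl BR -12.7 -172.0
cl BL -35.2 -97.0
s jar lid 66.1 -228.6
s shaker lid -32.2 50.8
s tin -85.7 -32.1
s cl1 3.6 -88.9
s cl2 31.9 -158.1
s cl3 -12.1 -175.0
s cl4 -48.3 -104.0
s clbot l -32.4 -99.8
s clbot r -1.4 -170.9
```

Forward product: the shaker (80 mm high, domed lid), at about shelf (-29, +50). The clock is at about (-4, -129), turned about +0.35 rad, and the tin is at (-85, -33). Top and side views agree on these. I'll push with the fingers 40 mm apart and the tips leading, so the round product sits in a cradle between them.

```bash
cat >> h.py <<'E'
from scipy.spatial.transform import Rotation as Ro
YAW=0.142; O=np.array([0.5792,0.0486])
X=np.array([np.cos(YAW),np.sin(YAW)]);Y=np.array([-X[1],X[0]])
SG=None
def target(sx,sy,z,rel=0.,tilt=.15,sign=1):
    p=O+sx*X+sy*Y; a=YAW+rel
    pd=np.array([np.cos(a),np.sin(a),0]);l=np.array([-np.sin(a),np.cos(a),0])*sign
    x=-np.cos(tilt)*np.array([0,0,1])+np.sin(tilt)*pd
    y=np.cross(l,x);return np.array([p[0],p[1],z]),np.column_stack([x,y,l])
def delta(p,R,st=None):
    st=st or robot.state();R0=Ro.from_quat(st["tool_rot"]).as_matrix()
    return R0.T@(p-st["ee_pos"]),Ro.from_matrix(R0.T@R).as_rotvec()
def where(st=None):
    st=st or robot.state();q=st["ee_pos"][:2]-O
    R0=Ro.from_quat(st["tool_rot"]).as_matrix()
    l=R0[:,2]; 
    return "t %.2f shelf x %.1f y %.1f z %.1f mm jawdir(shelf) %.3f F(shelf) %s w %.3f"%(st["time"],q@X*1e3,q@Y*1e3,st["ee_pos"][2]*1e3,(np.arctan2(l[1],l[0])-YAW-np.pi/2+np.pi/2)%np.pi-np.pi/2,np.round([st["wrist_force"][:2]@X,st["wrist_force"][:2]@Y,st["wrist_force"][2]],2),st["width"])
E
python3 - <<'E'
from h import *
st=robot.state();print(Ro.from_quat(st["tool_rot"]).as_matrix().round(3));print(where())
for s in(1,-1):
    p,R=target(-.1,.05,.2,sign=s);d,r=delta(p,R);print(s,p.round(3),d.round(4),r.round(4))
T=robot.camera("top")
print("spray",at_z(T,140/1.56,245/1.56,.1))
E
```

```text
[[-0.    -0.964  0.266]
 [-0.001  0.266  0.964]
 [-1.    -0.    -0.001]]
t 0.10 shelf x -330.8 y 606.4 z 221.9 mm jawdir(shelf) -0.411 F(shelf) [-0.24  0.44  0.65] w 0.088
1 [0.473 0.084 0.2  ] [ 0.0225 -0.4338 -0.418 ] [-0.4099 -0.0322 -0.1481]
-1 [0.473 0.084 0.2  ] [ 0.0225 -0.4338 -0.418 ] [ 2.7241 -0.205   0.0446]
spray [0.53987208 0.50428578 0.1       ]
```

Request:
{"method": "jog_arm", "body": {
  "steps": [
    [0, -0.036, -0.036, 0, 0, 0],
    [0, -0.036, -0.036, 0, 0, 0],
    [0, -0.036, -0.036, 0, 0, 0],
    [0, -0.036, -0.036, 0, 0, 0],
    [0, -0.036, -0.036, 0, 0, 0],
    [0, -0.036, -0.036, 0, 0, 0],
    [0, -0.036, -0.036, 0, 0, 0],
    [0, -0.036, -0.036, 0, 0, 0],
    [0, -0.036, -0.036, 0, 0, 0],
    [0, -0.036, -0.036, 0, 0, 0]
  ],
  "grip": 0.04
}}

```text
time: 1.4
ee_pos: [0.4224, 0.1485, 0.2205]
tool_rot: [-0.431, 0.562, 0.43, 0.56]
wrist_force: [0.7, 0.9, 0.3]
width: 0.04
```

Run:
```python
from h import *
print(where());p,R=target(-.1,.05,.16);d,r=delta(p,R);print(d.round(4),r.round(4))
```

```text
t 1.40 shelf x -141.1 y 121.0 z 220.5 mm jawdir(shelf) -0.404 F(shelf) [0.83 0.8  0.32] w 0.040
[ 0.0605 -0.0657 -0.0491] [-0.4027 -0.0318 -0.149 ]
```

Request:
{"method": "jog_arm", "body": {
  "steps": [
    [0.005, 0, -0.012, -0.1, -0.008, -0.037],
    [0.005, 0, -0.012, -0.1, -0.008, -0.037],
    [0.005, 0, -0.012, -0.1, -0.008, -0.037],
    [0.005, 0, -0.012, -0.1, -0.008, -0.037],
    [0, 0, 0, 0, 0, 0]
  ]
}}

```text
time: 2.02
ee_pos: [0.4192, 0.0949, 0.1995]
tool_rot: [0.568, -0.422, -0.497, -0.502]
wrist_force: [-0.7, 0.5, 0.3]
width: 0.0401
```

Run:
```python
from h import *
print(where());p,R=target(-.1,.05,.13);d,r=delta(p,R);print(d.round(4),r.round(4))
```

```text
t 2.02 shelf x -151.8 y 68.4 z 199.5 mm jawdir(shelf) -0.000 F(shelf) [-0.6   0.59  0.28] w 0.040
[ 0.0766 -0.0406 -0.0183] [ 0.     -0.0015  0.0028]
```

Request:
{"method": "jog_arm", "body": {
  "steps": [
    [0.02, -0.01, -0.005, 0, 0, 0],
    [0.02, -0.01, -0.005, 0, 0, 0],
    [0.02, -0.01, -0.005, 0, 0, 0],
    [0.02, -0.01, -0.003, 0, 0, 0.0],
    [0.018, 0, 0, 0, 0, 0],
    [0.015, 0, 0, 0, 0, 0],
    [0, 0, 0, 0, 0, 0]
  ]
}}

```text
time: 2.9
ee_pos: [0.4827, 0.0904, 0.0921]
tool_rot: [0.564, -0.424, -0.495, -0.506]
wrist_force: [0.5, -0.4, 0.4]
width: 0.0405
```

Run:
```python
from h import *
print(where());p,R=target(-.09,.05,.078);d,r=delta(p,R);print(d.round(4),r.round(4))
c=robot.camera("top");save(c,"top1",(120,80,360,205),3.3)
c=robot.camera("side");save(c,"side1",(160,60,380,240),3)
```

```text
t 2.90 shelf x -89.6 y 55.1 z 92.1 mm jawdir(shelf) -0.012 F(shelf) [ 0.43 -0.43  0.36] w 0.040
[ 0.0139  0.0024 -0.0051] [-0.0127  0.0014  0.0019]
```

View pics/top1.png

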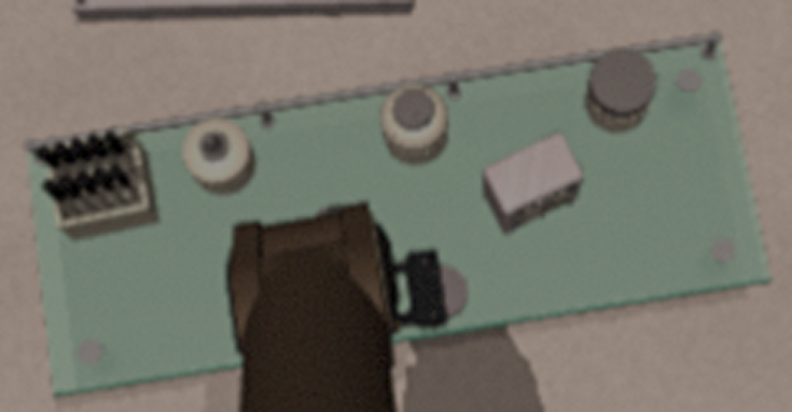

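View pics/side1.png

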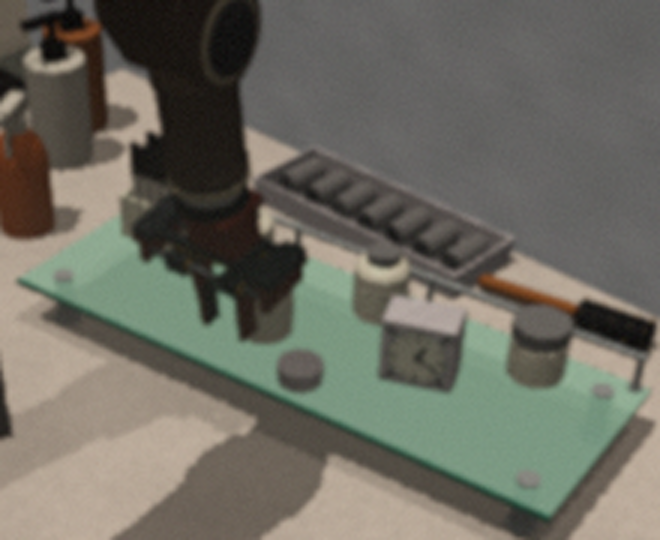

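Top and side views show the fingers just in front of the shaker and clear of the tin. Next I'll lower them and make contact.

Request:
{"method": "jog_arm", "body": {
  "steps": [
    [0.007, 0.001, -0.003, -0.006, 0, 0],
    [0.007, 0.001, -0.002, -0.006, 0, 0],
    [0, 0, 0, 0, 0, 0],
    [0.0012, -0.008, 0, 0, 0, 0],
    [0.0012, -0.008, 0, 0, 0, 0],
    [0.001, -0.006, 0, 0, 0, 0],
    [0.001, -0.006, 0, 0, 0, 0]
  ]
}}

```text
time: 3.88
ee_pos: [0.5142, 0.0899, 0.0799]
tool_rot: [0.568, -0.42, -0.497, -0.504]
wrist_force: [-3.5, -0.0, 2.8]
width: 0.0399
```

Run:
```python
from h import *
print(where());p,R=target(.041,.06,.078);d,r=delta(p,R);print(d.round(4),r.round(4))
```

```text
t 3.88 shelf x -58.5 y 50.0 z 79.9 mm jawdir(shelf) 0.000 F(shelf) [-3.43  0.45  2.83] w 0.040
[ 0.0173 -0.098   0.0099] [-0.0003  0.0031  0.0056]
```

Request:
{"method": "jog_arm", "body": {
  "steps": [
    [0.001, -0.007, 0.001, 0, 0, 0],
    [0.001, -0.007, 0.001, 0, 0, 0],
    [0.001, -0.007, 0.001, 0, 0, 0],
    [0.001, -0.007, 0.001, 0, 0, 0],
    [0.001, -0.007, 0.001, 0, 0, 0],
    [0.001, -0.007, 0.001, 0, 0, 0],
    [0.001, -0.007, 0.001, 0, 0, 0],
    [0.001, -0.007, 0.001, 0, 0, 0]
  ]
}}

```text
time: 4.88
ee_pos: [0.5719, 0.1066, 0.08]
tool_rot: [0.567, -0.42, -0.498, -0.503]
wrist_force: [-3.1, -0.3, 1.0]
width: 0.0398
```

Run:
```python
from h import *
print(where());p,R=target(.041,.06,.078);d,r=delta(p,R);print(d.round(4),r.round(4))
c=robot.camera("top");save(c,"top2",(120,80,360,205),3.3)
c=robot.camera("side");save(c,"side2",(160,60,380,240),3)
```

```text
t 4.88 shelf x 1.0 y 58.5 z 80.0 mm jawdir(shelf) 0.000 F(shelf) [-3.09  0.19  1.04] w 0.040
[ 0.0081 -0.0392  0.0015] [-0.0002  0.0028  0.0033]
```

View pics/side2.png

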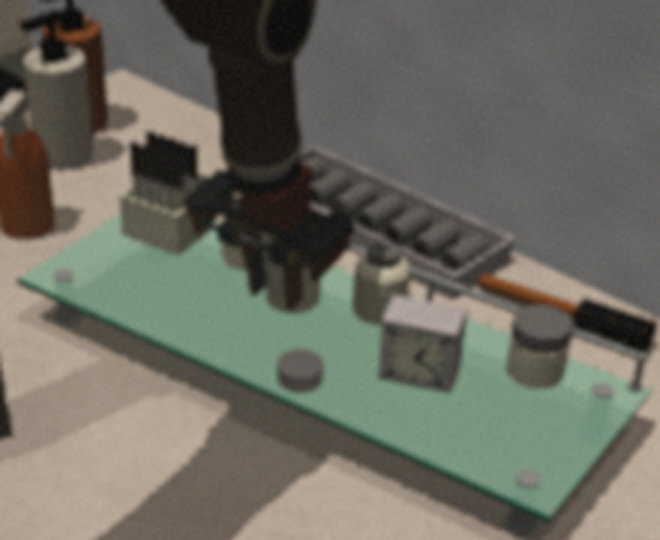

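View pics/top2.png

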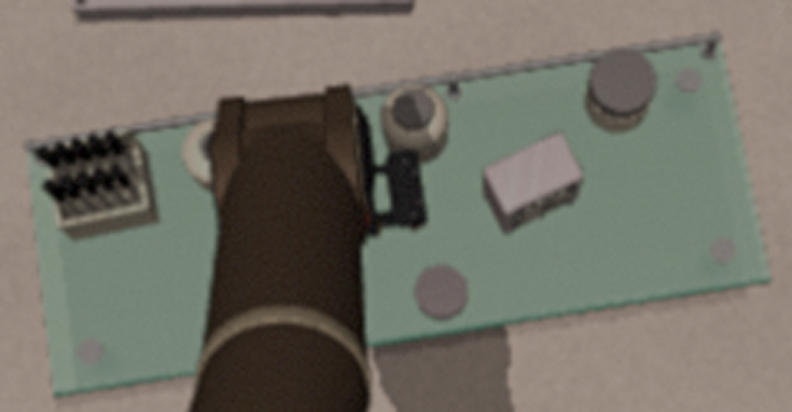

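Side view shows the shaker upright and moving between the fingers, and the tin and the neighbours have not moved. I'll carry on in smaller steps.

Request:
{"method": "jog_arm", "body": {
  "steps": [
    [0.001, -0.006, 0.0003, 0, 0, 0],
    [0.001, -0.006, 0.0003, 0, 0, 0],
    [0.001, -0.006, 0.0003, 0, 0, 0],
    [0.001, -0.006, 0.0003, 0, 0, 0],
    [0.001, -0.004, 0, 0, 0, 0],
    [0.0005, -0.003, 0, 0, 0, 0]
  ]
}}

```text
time: 5.72
ee_pos: [0.6049, 0.1129, 0.0795]
tool_rot: [0.567, -0.42, -0.498, -0.503]
wrist_force: [-3.7, -0.6, 3.0]
width: 0.0401
```

Run:
```python
from h import *
print(where());p,R=target(.041,.06,.078);d,r=delta(p,R);print(d.round(4),r.round(4))
```

```text
t 5.72 shelf x 34.6 y 60.0 z 79.5 mm jawdir(shelf) 0.000 F(shelf) [-3.73 -0.12  2.97] w 0.040
[ 0.0025 -0.0061 -0.    ] [-0.      0.0031  0.0033]
```

Request:
{"method": "jog_arm", "body": {
  "steps": [
    [0.0003, -0.002, 0, 0, 0, 0],
    [0.0003, -0.002, 0, 0, 0, 0]
  ]
}}

```text
time: 5.98
ee_pos: [0.6091, 0.1135, 0.0795]
tool_rot: [0.567, -0.42, -0.498, -0.503]
wrist_force: [-2.5, -0.4, 1.8]
width: 0.0403
```

Run:
```python
from h import *
print(where())
```

```text
t 5.97 shelf x 38.8 y 60.0 z 79.5 mm jawdir(shelf) 0.000 F(shelf) [-2.54 -0.07  1.85] w 0.040
```

Request:
{"method": "jog_arm", "body": {
  "steps": [
    [0.0003, -0.002, 0, 0, 0, 0],
    [0.0002, -0.0015, 0, 0, 0, 0]
  ]
}}

```text
time: 6.22
ee_pos: [0.6128, 0.114, 0.0796]
tool_rot: [0.567, -0.42, -0.498, -0.503]
wrist_force: [-2.9, -0.3, 1.7]
width: 0.0401
```

Run:
```python
from h import *
print(where())
c=robot.camera("side");save(c,"side3",(220,80,320,180),6)
```

```text
t 6.22 shelf x 42.5 y 60.0 z 79.6 mm jawdir(shelf) 0.000 F(shelf) [-2.93  0.09  1.7 ] w 0.040
```

View pics/side3.png

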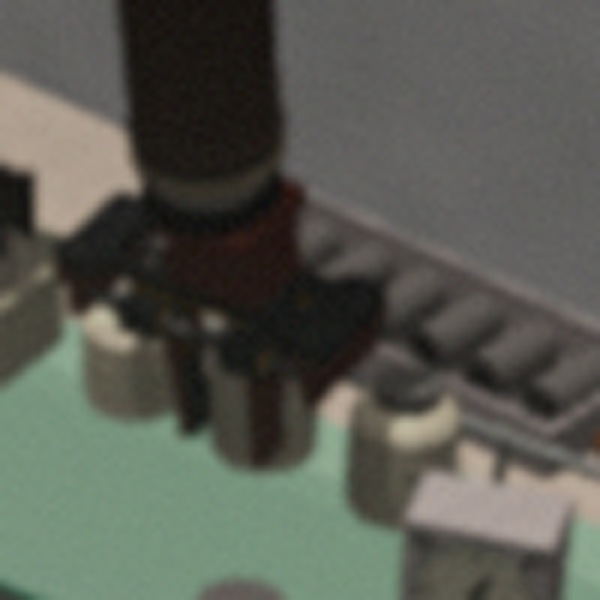

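Force is still only sliding friction, so it isn't at the rail yet. I'll continue in 1.5 mm steps until it rises.

Request:
{"method": "jog_arm", "body": {
  "steps": [
    [0.0002, -0.0015, 0, 0, 0, 0],
    [0.0002, -0.0015, 0, 0, 0, 0]
  ]
}}

```text
time: 6.52
ee_pos: [0.614, 0.1142, 0.0792]
tool_rot: [0.566, -0.421, -0.499, -0.502]
wrist_force: [-10.1, -1.3, 8.2]
width: 0.0398
```

Run:
```python
from h import *
print(where())
```

```text
t 6.53 shelf x 43.7 y 60.0 z 79.2 mm jawdir(shelf) 0.000 F(shelf) [-10.18   0.15   8.25] w 0.040
```

Force rose to 10 N at x = 43.7, so the shaker is at the rail. Now I'll back straight off.

Request:
{"method": "jog_arm", "body": {
  "steps": [
    [-0.0003, 0.002, 0, 0, 0, 0],
    [-0.001, 0.006, 0, 0, 0, 0],
    [-0.003, 0.02, 0, 0, 0, 0],
    [-0.006, 0.04, 0, 0, 0, 0],
    [-0.03, 0.04, 0, 0, 0, 0],
    [-0.04, 0.02, 0, 0, 0, 0],
    [0, 0.02, 0, 0, 0, 0]
  ]
}}

```text
time: 7.4
ee_pos: [0.4561, 0.0913, 0.1377]
tool_rot: [0.568, -0.419, -0.497, -0.505]
wrist_force: [0.2, 0.3, -0.4]
width: 0.0398
```

Run:
```python
from h import *
print(where())
c=robot.camera("top");save(c,"top4",(120,80,360,205),3.3)
c=robot.camera("side");save(c,"side4",(160,60,380,240),3.3)
p,R=target(-.084,-.141,.15,rel=.35);d,r=delta(p,R);print(d.round(4),r.round(4))
```

```text
t 7.40 shelf x -115.8 y 59.7 z 137.7 mm jawdir(shelf) 0.000 F(shelf) [ 0.19  0.24 -0.38] w 0.040
[-0.0097 -0.036  -0.2006] [-0.3456 -0.0499  0.0032]
```

View pics/side4.png

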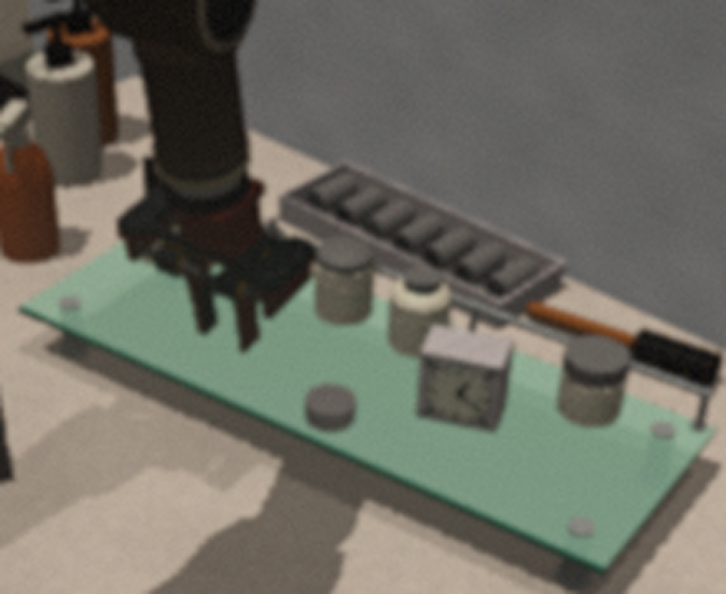

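View pics/top4.png

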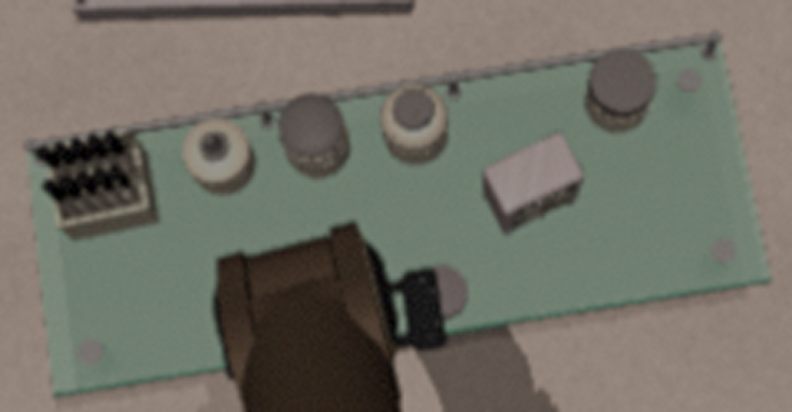

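The shaker stands centred in the gap at the rail (top crop 314,125) and the row is unchanged. Next, the clock.

Run:
```python
from h import *
c=robot.camera("top")
t=lambda x,y,z:at_z(c,120+(x+.5)/3.3-.5,80+(y+.5)/3.3-.5,z)
for n,a in (("shaker",(314,126,.13)),("noz",(217,150,.11)),("flip",(414,108,.14))):
    q=t(*a)[:2]-O;print(n,q@X,q@Y)
```

```text
shaker 0.07490852748661778 0.05817944062221863
noz 0.073646333115431 0.1507331913344717
flip 0.07366577603961984 -0.03364375613686523
```

Request:
{"method": "jog_arm", "body": {
  "steps": [
    [-0.01, -0.005, -0.04, 0, 0, 0],
    [-0.01, -0.005, -0.04, 0, 0, 0],
    [0, -0.005, -0.04, -0.087, -0.0125, 0.001],
    [0, -0.005, -0.035, -0.087, -0.0125, 0.001],
    [0, 0, -0.02, -0.087, -0.0125, 0.001],
    [0, 0, -0.01, -0.087, -0.0125, 0.001],
    [0, 0, 0, 0, 0, 0]
  ]
}}

```text
time: 8.43
ee_pos: [0.5181, -0.0937, 0.1579]
tool_rot: [0.637, -0.312, -0.578, -0.403]
wrist_force: [0.1, 0.4, -0.4]
width: 0.0396
```

Run:
```python
from h import *
print(where())
p,R=target(-.06,-.149,.09,rel=.35);d,r=delta(p,R);print(d.round(4),r.round(4))
```

```text
t 8.43 shelf x -80.6 y -132.2 z 157.9 mm jawdir(shelf) 0.365 F(shelf) [ 0.2   0.34 -0.41] w 0.040
[ 0.0692 -0.0027 -0.0225] [ 0.016  -0.0049  0.0033]
```

Request:
{"method": "jog_arm", "body": {
  "steps": [
    [0.015, 0, -0.011, 0.008, 0, 0],
    [0.02, 0, -0.011, 0.008, 0, 0],
    [0.02, 0, 0, 0, 0, 0],
    [0.014, -0.001, 0, 0, 0, 0],
    [0, 0, 0, 0, 0, 0]
  ]
}}

```text
time: 9.05
ee_pos: [0.542, -0.1059, 0.0867]
tool_rot: [0.633, -0.319, -0.574, -0.41]
wrist_force: [-1.1, -0.3, 0.1]
width: 0.0403
```

Run:
```python
from h import *
print(where())
c=robot.camera("top");save(c,"top5",(120,80,360,205),3.3)
c=robot.camera("side");save(c,"side5",(220,100,380,220),5)
p,R=target(-.036,-.140,.078,rel=.35);d,r=delta(p,R);print(d.round(4),r.round(4))
```

```text
t 9.05 shelf x -58.7 y -147.6 z 86.7 mm jawdir(shelf) 0.342 F(shelf) [-1.16 -0.09  0.08] w 0.040
[ 0.0135 -0.0219  0.0002] [-0.0067 -0.0069  0.0049]
```

View pics/side5.png

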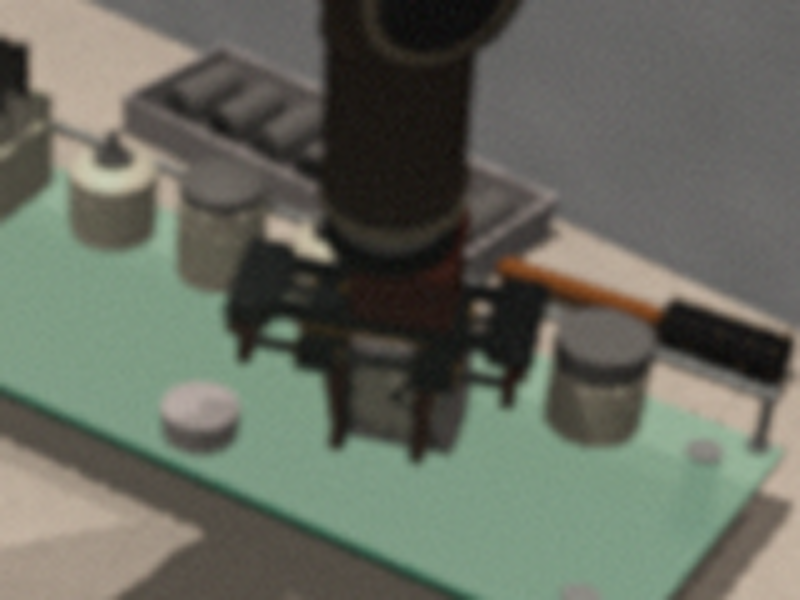

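View pics/top5.png

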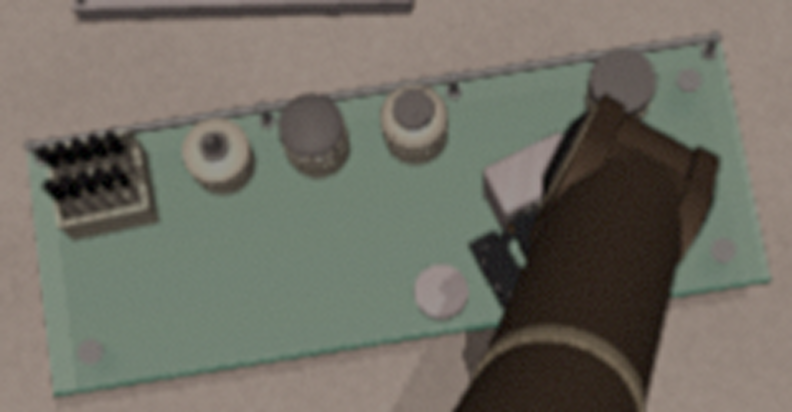

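Run:
```python
from h import *
p,R=target(-.045,-.143,.082,rel=.35,tilt=.2);d,r=delta(p,R);print(d.round(4),r.round(4))
```

```text
[ 0.0081 -0.0132  0.0004] [-0.0066 -0.007  -0.0451]
```

Request:
{"method": "jog_arm", "body": {
  "steps": [
    [0.003, 0, 0, -0.004, -0.003, -0.025],
    [0.003, -0.005, 0, -0.003, -0.003, -0.022],
    [0.0015, -0.007, 0, 0, 0, 0],
    [0.001, -0.005, 0, 0, 0, 0],
    [0.001, -0.005, 0, 0, 0, 0]
  ]
}}

```text
time: 9.78
ee_pos: [0.566, -0.0948, 0.0858]
tool_rot: [0.642, -0.299, -0.565, -0.423]
wrist_force: [-0.3, -1.3, -1.7]
width: 0.0401
```

Run:
```python
from h import *
print(where())
p,R=target(-.036,-.140,.082,rel=.35,tilt=.2);d,r=delta(p,R);print(d.round(4),r.round(4))
```

```text
t 9.78 shelf x -33.4 y -140.1 z 85.8 mm jawdir(shelf) 0.350 F(shelf) [-0.48 -1.25 -1.67] w 0.040
[0.0033 0.0031 0.001 ] [ 0.0002 -0.0034  0.007 ]
```

Request:
{"method": "jog_arm", "body": {
  "steps": [
    [0.004, -0.003, 0, 0, 0, 0],
    [0.003, -0.004, 0, 0, 0, 0],
    [0.001, -0.004, 0, 0, 0, 0]
  ]
}}

```text
time: 10.15
ee_pos: [0.5768, -0.089, 0.0796]
tool_rot: [0.642, -0.3, -0.565, -0.423]
wrist_force: [-2.1, -1.4, 2.9]
width: 0.04
```

Run:
```python
from h import *
print(where())
c=robot.camera("side");save(c,"side6",(220,100,380,220),5)
```

```text
t 10.15 shelf x -21.8 y -135.9 z 79.6 mm jawdir(shelf) 0.349 F(shelf) [-2.32 -1.07  2.86] w 0.040
```

View pics/side6.png

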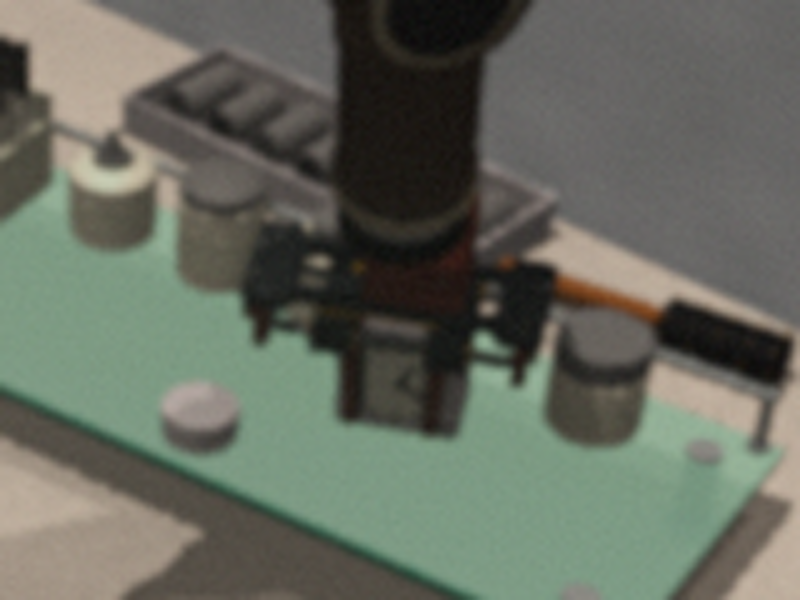

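Request:
{"method": "jog_arm", "body": {
  "steps": [
    [0.0012, -0.006, -0.001, 0.049, 0.01, 0],
    [0.0012, -0.006, -0.0007, 0.049, 0.01, 0],
    [0.0012, -0.006, -0.0003, 0.049, 0.01, 0],
    [0.0012, -0.006, 0, 0.049, 0.01, 0]
  ]
}}

```text
time: 10.7
ee_pos: [0.5999, -0.0792, 0.0792]
tool_rot: [0.606, -0.364, -0.52, -0.479]
wrist_force: [-3.2, -0.5, 1.0]
width: 0.0404
```

Run:
```python
from h import *
print(where())
c=robot.camera("side");save(c,"side7",(220,100,380,220),5)
c=robot.camera("top");save(c,"top7",(120,80,360,205),3.3)
p,R=target(.04,-.128,.080,rel=0,tilt=.2);d,r=delta(p,R);print(d.round(4),r.round(4))
```

```text
t 10.70 shelf x 2.4 y -129.5 z 79.2 mm jawdir(shelf) 0.144 F(shelf) [-3.25 -0.09  1.03] w 0.040
[ 0.0067 -0.036  -0.0044] [0.1435 0.0295 0.0045]
```

View pics/side7.png

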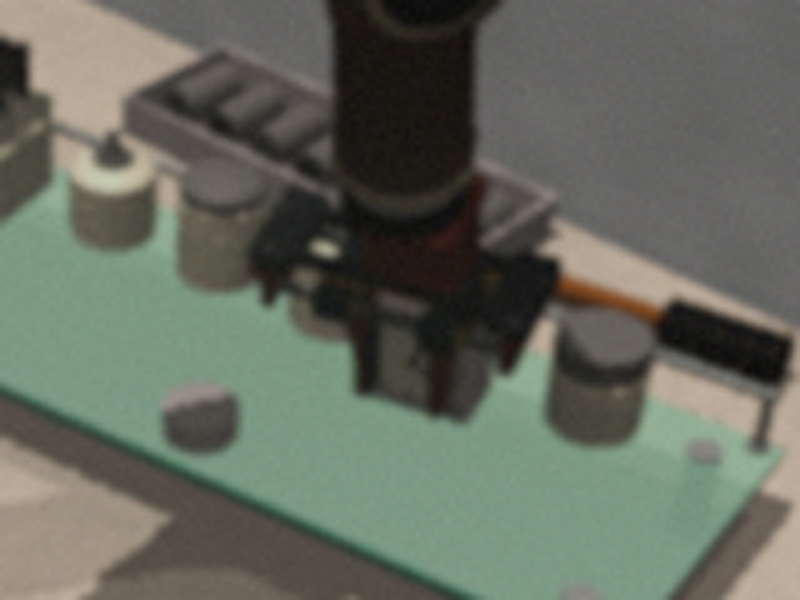

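View pics/top7.png

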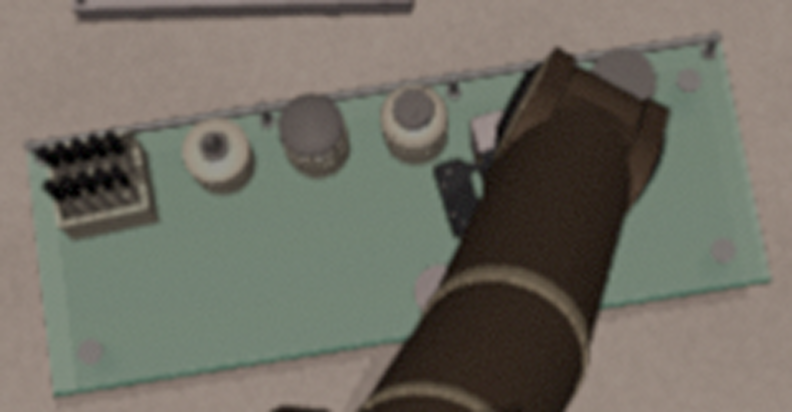

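Request:
{"method": "jog_arm", "body": {
  "steps": [
    [0.0011, -0.006, -0.001, 0.04, 0.008, 0.001],
    [0.0011, -0.006, -0.0006, 0.04, 0.008, 0.001],
    [0.0011, -0.006, 0, 0.04, 0.008, 0.001],
    [0.0011, -0.005, 0, 0.025, 0.005, 0.001]
  ]
}}

```text
time: 11.3
ee_pos: [0.6223, -0.0741, 0.0789]
tool_rot: [0.576, -0.408, -0.487, -0.514]
wrist_force: [-2.7, -0.0, 2.6]
width: 0.0402
```

Run:
```python
from h import *
print(where())
c=robot.camera("side");save(c,"side8",(220,100,380,220),5)
p,R=target(.046,-.128,.080,rel=0,tilt=.2);d,r=delta(p,R);print(d.round(4),r.round(4))
```

```text
t 11.30 shelf x 25.3 y -127.5 z 78.9 mm jawdir(shelf) -0.000 F(shelf) [-2.7   0.37  2.59] w 0.040
[ 0.0029 -0.0197 -0.0006] [-0.0015  0.0024 -0.002 ]
```

View pics/side8.png

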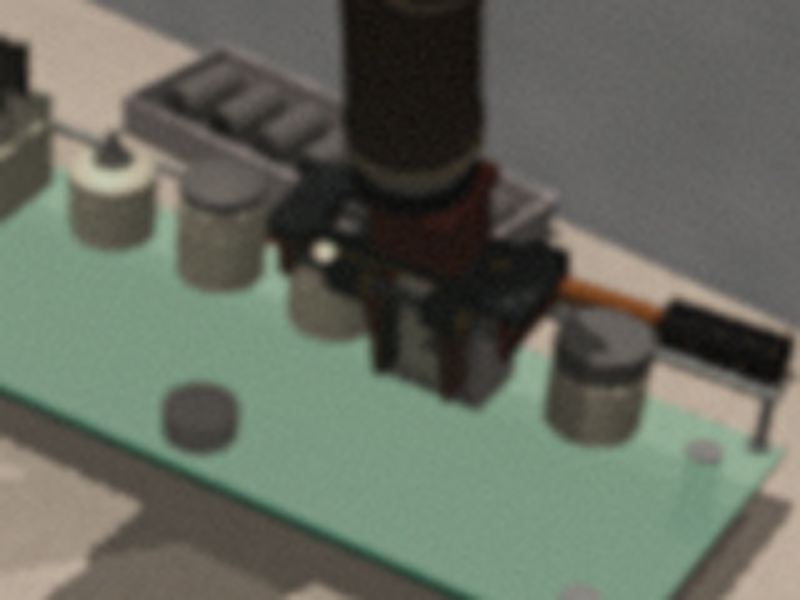

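Run:
```python
from h import *
c=robot.camera("side")
for x,y in((475,407),(400,385),(512,360)):
    q=at_z(c,220+(x+.5)/5-.5,100+(y+.5)/5-.5,.06)[:2]-O;print(q@X*1e3,q@Y*1e3)
```

```text
43.9316820874915 -159.2550134594326
35.769444277649946 -108.12231665788062
103.7589958652376 -153.6670969839505
```

Request:
{"method": "jog_arm", "body": {
  "steps": [
    [0.0008, -0.005, 0, 0, 0, 0],
    [0.0008, -0.005, 0, 0, 0, 0]
  ]
}}

```text
time: 11.65
ee_pos: [0.6329, -0.0727, 0.0791]
tool_rot: [0.577, -0.407, -0.487, -0.514]
wrist_force: [-2.0, 0.5, -1.1]
width: 0.04
```

Run:
```python
from h import *
print(where())
c=robot.camera("side");save(c,"side9",(220,100,380,220),5)
```

```text
t 11.65 shelf x 36.0 y -127.7 z 79.1 mm jawdir(shelf) 0.001 F(shelf) [-1.88  0.78 -1.08] w 0.040
```

View pics/side9.png

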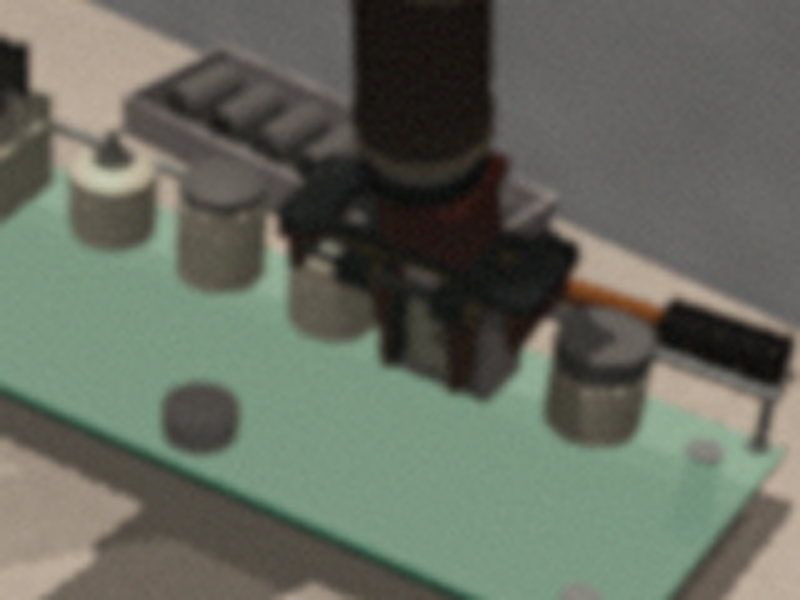

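Request:
{"method": "jog_arm", "body": {
  "steps": [
    [0.0005, -0.003, -0.0015, 0, 0, 0],
    [0.0005, -0.003, -0.0015, 0, 0, 0]
  ]
}}

```text
time: 11.95
ee_pos: [0.6402, -0.0745, 0.0792]
tool_rot: [0.577, -0.407, -0.487, -0.514]
wrist_force: [-0.8, 0.6, 0.2]
width: 0.0403
```

Run:
```python
from h import *
print(where())
```

```text
t 11.95 shelf x 42.9 y -130.4 z 79.2 mm jawdir(shelf) 0.002 F(shelf) [-0.68  0.74  0.16] w 0.040
```

Request:
{"method": "jog_arm", "body": {
  "steps": [
    [0.0003, -0.0018, -0.0005, 0, 0, 0],
    [0.0003, -0.0015, 0, 0, 0, 0]
  ]
}}

```text
time: 12.2
ee_pos: [0.6438, -0.0748, 0.0791]
tool_rot: [0.577, -0.407, -0.487, -0.514]
wrist_force: [-2.7, 0.1, 0.1]
width: 0.04
```

Run:
```python
from h import *
print(where())
c=robot.camera("side");save(c,"side10",(220,100,380,220),5)
```

```text
t 12.20 shelf x 46.5 y -131.3 z 79.1 mm jawdir(shelf) 0.002 F(shelf) [-2.61  0.52  0.15] w 0.040
```

View pics/side10.png

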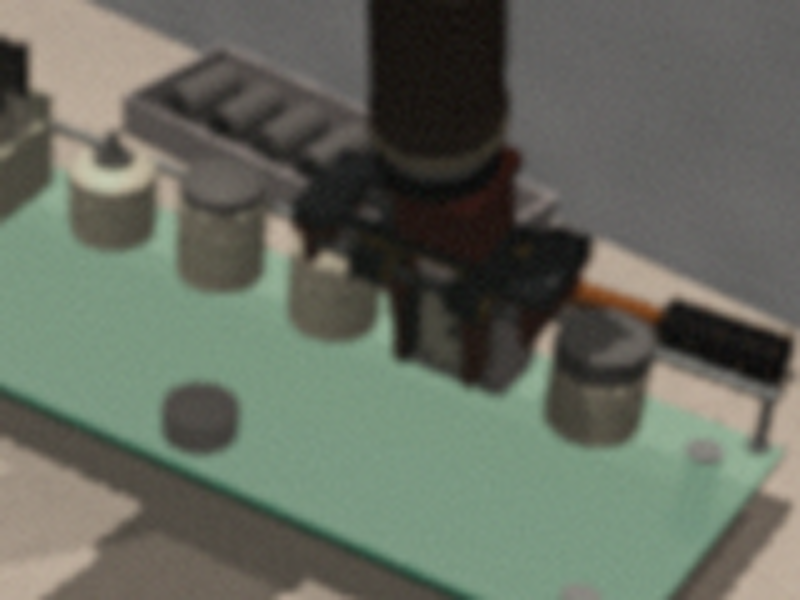

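Request:
{"method": "jog_arm", "body": {
  "steps": [
    [0.0003, -0.0015, 0, 0, 0, 0],
    [0.0003, -0.0015, 0, 0, 0, 0]
  ]
}}

```text
time: 12.5
ee_pos: [0.6459, -0.0747, 0.079]
tool_rot: [0.576, -0.408, -0.488, -0.514]
wrist_force: [-9.5, -0.6, 6.6]
width: 0.0401
```

Run:
```python
from h import *
print(where(), robot.state()["torque"])
```

```text
t 12.50 shelf x 48.6 y -131.5 z 79.0 mm jawdir(shelf) 0.002 F(shelf) [-9.45  0.77  6.64] w 0.040 [-0.03166931  2.01892274  0.12997373]
```

Request:
{"method": "jog_arm", "body": {
  "steps": [
    [0.0002, -0.0012, 0, 0, 0, 0],
    [0, 0, 0, 0, 0, 0]
  ]
}}

```text
time: 12.75
ee_pos: [0.6456, -0.0748, 0.0791]
tool_rot: [0.575, -0.408, -0.488, -0.513]
wrist_force: [-1.4, 0.4, 0.4]
width: 0.04
```

Run:
```python
from h import *
print(where(), robot.state()["torque"])
```

```text
t 12.75 shelf x 48.3 y -131.5 z 79.1 mm jawdir(shelf) 0.001 F(shelf) [-1.36  0.63  0.44] w 0.040 [0.0361985  0.55942196 0.10313644]
```

Contact with the rail was clear at x ≈ 48.5. I'll retreat and inspect.

Request:
{"method": "jog_arm", "body": {
  "steps": [
    [-0.0003, 0.002, 0, 0, 0, 0],
    [-0.001, 0.006, 0, 0, 0, 0],
    [-0.004, 0.02, 0, 0, 0, 0],
    [-0.008, 0.04, 0, 0, 0, 0],
    [-0.03, 0.04, 0, 0, 0, 0],
    [-0.05, 0.03, 0, 0, 0, 0],
    [-0.05, 0.03, 0, 0, 0, 0],
    [-0.03, 0.04, 0, 0, 0, 0],
    [0, 0.05, 0, 0, 0, 0],
    [0, 0.05, 0, 0, 0, 0]
  ]
}}

```text
time: 14.0
ee_pos: [0.3094, -0.1246, 0.1924]
tool_rot: [0.58, -0.405, -0.485, -0.515]
wrist_force: [-2.1, 4.0, 16.6]
width: 0.0401
```

Run:
```python
from h import *
print(where())
c=robot.camera("top");save(c,"top11",(120,80,360,205),3.3);save(c,"top11z",(210,80,340,160),6)
c=robot.camera("side");save(c,"side11",(220,100,380,220),5)
```

```text
t 14.00 shelf x -291.6 y -133.3 z 192.4 mm jawdir(shelf) 0.004 F(shelf) [-1.53  4.29 16.58] w 0.040
```

View pics/top11z.png

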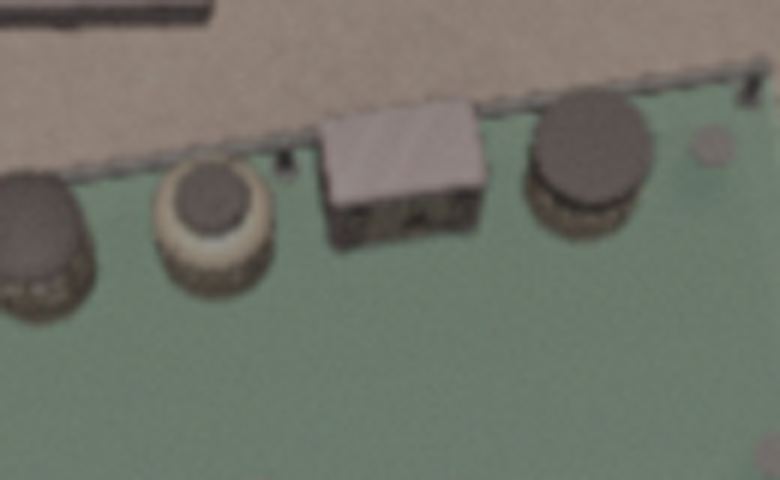

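View pics/side11.png

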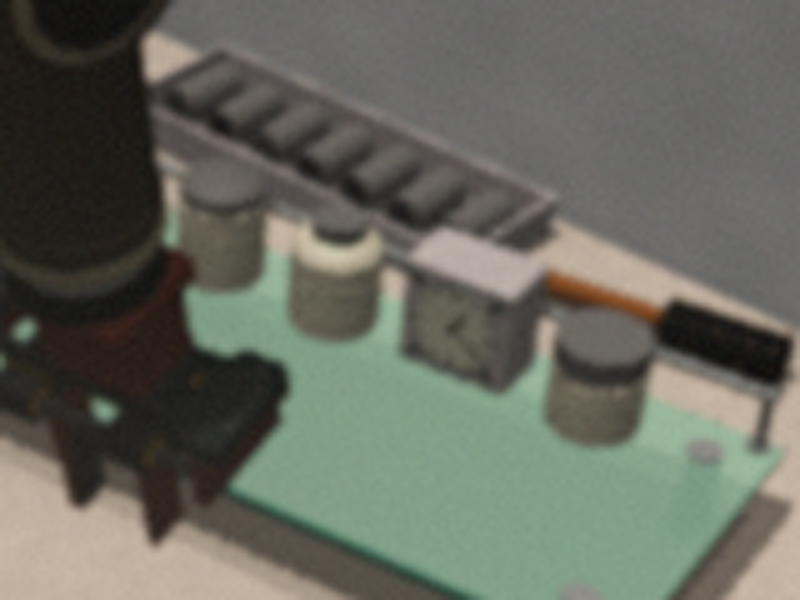

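View pics/top11.png

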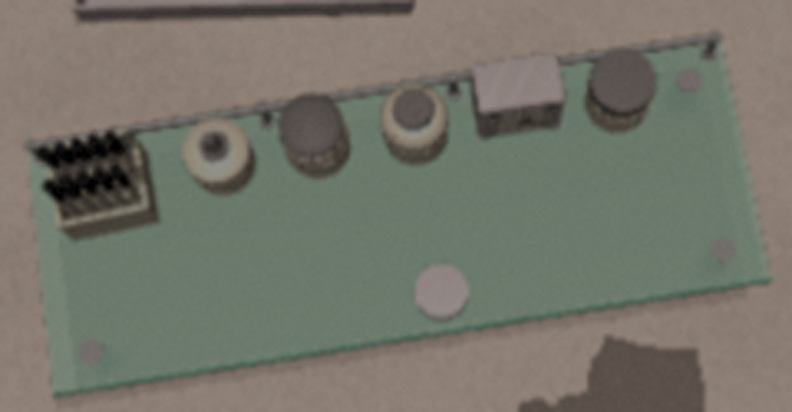

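Request:
{"method": "jog_arm", "body": {
  "steps": [
    [0, 0, 0, 0, 0, 0],
    [0, 0, 0, 0, 0, 0],
    [0, 0, 0, 0, 0, 0]
  ]
}}

```text
time: 14.48
ee_pos: [0.3076, -0.1246, 0.1909]
tool_rot: [0.578, -0.406, -0.486, -0.515]
wrist_force: [0.1, 0.3, 0.4]
width: 0.04
```

Run:
```python
from h import *
print(where(),robot.state()["joints"].round(2))
c=robot.camera("top");save(c,"top12",f=1.56)
P=[]
for x,y,z in((320,124,.14),(470,100,.14),(486,181,.14),(335,206,.14),(592,146,.126),(213,198,.14)):
    q=at_z(c,210+(x+.5)/6-.5,80+(y+.5)/6-.5,z)[:2]-O;P.append((q@X*1e3,q@Y*1e3));print(np.round(P[-1],1))
P=np.array(P);print("clock c",P[:4].mean(0),np.arctan2(P[1,0]-P[0,0],P[0,1]-P[1,1]),np.arctan2(P[2,0]-P[3,0],P[3,1]-P[2,1]))
c=robot.camera("side");save(c,"side12",f=1.56)
for x,y in((405,374),(497,391),(537,358)):
    q=at_z(c,220+(x+.5)/5-.5,100+(y+.5)/5-.5,.06)[:2]-O;print("sidebot",q@X*1e3,q@Y*1e3)
```

```text
t 14.47 shelf x -293.3 y -133.0 z 190.9 mm jawdir(shelf) 0.002 F(shelf) [0.18 0.32 0.4 ] w 0.040 [-0.32 -0.29  0.55  2.41  0.11  0.79  1.87]
[102.8 -91.8]
[ 103.4 -167.6]
[  60.3 -168.2]
[ 59.3 -92.4]
[  75.  -225.7]
[ 73.  -33.5]
clock c [  81.46272306 -130.01172632] 0.008841641539159917 0.01342041087573521
sidebot 48.168662861526805 -104.55987122869412
sidebot 67.56220980797313 -162.31992813944223
sidebot 115.60679205647352 -165.94846008658766
```

View pics/top12.png

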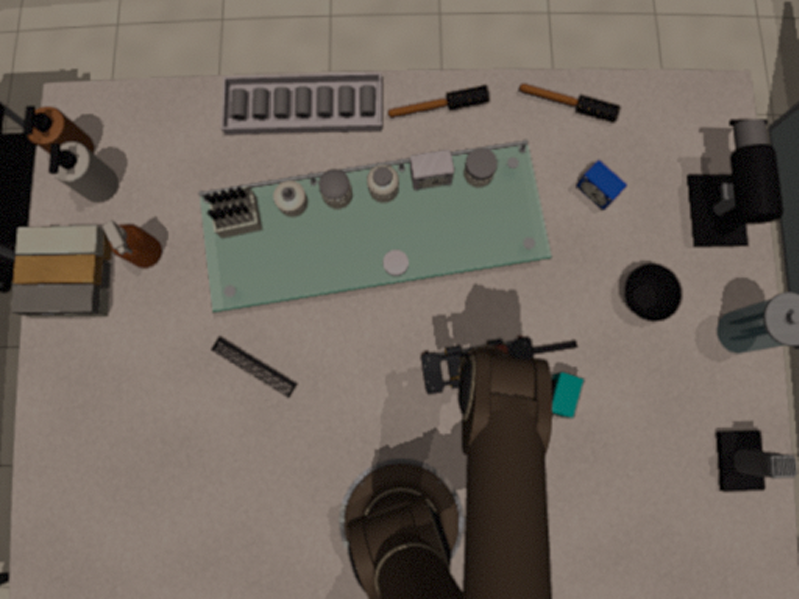

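View pics/side12.png

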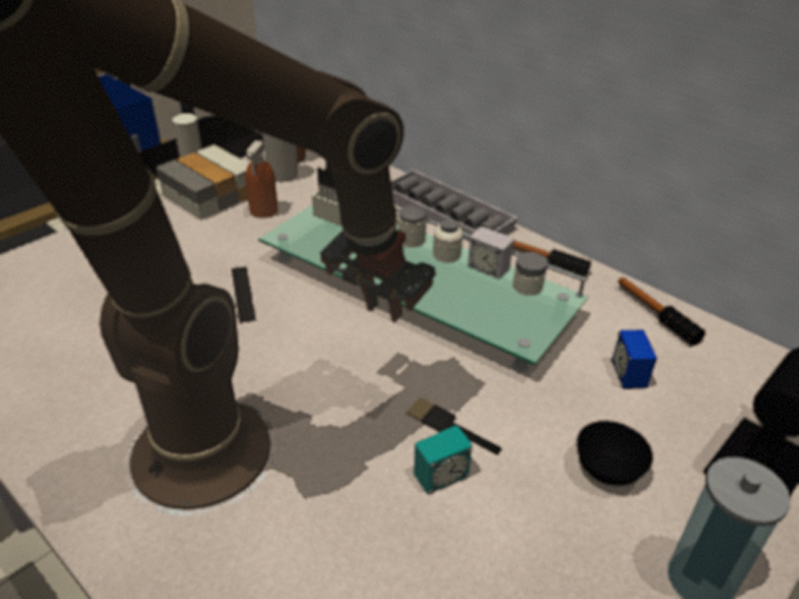

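Run:
```python
from h import *
s=robot.state();print(s["joints"].round(4),s["dq"].round(4))
ims=[];c=None
for _ in range(6):
    c=robot.camera("top");ims.append(np.array(c["image"]).astype(float))
g=np.mean(ims,0); L=g.mean(2); RG=g[:,:,0]-g[:,:,1]
def edge(ch,cols,y0f,sgn,h=4):
    pts=[]
    for u in cols:
        y0=y0f(u);vs=np.arange(y0-h,y0+h+.01,.1)
        col=cv2.remap(ch.astype(np.float32),np.full((1,len(vs)),u,np.float32),vs[None].astype(np.float32),cv2.INTER_LINEAR)[0]
        d=sgn*np.gradient(cv2.GaussianBlur(col[:,None],(1,11),3)[:,0]);i=slice(None);w=np.clip(d,0,None)**2
        k=np.argmax(d);w=w*(abs(np.arange(len(vs))-k)<15);pts.append((u,(w*vs).sum()/w.sum()))
    return np.array(pts)
def ang(pts,z):
    q=np.array([at_z(c,u,v,z)[:2]-O for u,v in pts]);a=np.column_stack([q@X,q@Y])*1e3
    f=np.polyfit(a[:,1],a[:,0],1);r=a[:,0]-np.polyval(f,a[:,1]);k=abs(r)<1.5
    f=np.polyfit(a[k,1],a[k,0],1);return "slope->rel %.4f x@-128 %.1f res %.2f n%d"%(-f[0],np.polyval(f,-128),r[k].std(),k.sum())
cv=lambda x:210+(x+.5)/6-.5
rv=lambda y:80+(y+.5)/6-.5
lin=lambda a,b:(lambda u:rv(a[1])+(u-cv(a[0]))*(rv(b[1])-rv(a[1]))/(cv(b[0])-cv(a[0])))
front=lin((335,206),(486,181));back=lin((320,124),(470,100))
uc=np.arange(cv(345),cv(475),.5);ub=np.arange(cv(332),cv(460),.5)
print("front",ang(edge(L,uc,front,-1,3),.14)); print("back",ang(edge(L,ub,back,1,2),.14)) 
bot=lin((340,248),(475,228));print("bottomfront",ang(edge(RG,uc,bot,-1,3),.06))
# rail: front edge (rail->green), RG falls
r=lin((90,178),(765,72))
for a,b in((90,150),(230,315),(490,535),(650,740)):
    u=np.arange(cv(a),cv(b),.5);p=edge(RG,u,r,-1,3); R=p if a==90 else np.vstack([R,p])
print("rail",ang(R,.1))
```

```text
[-0.3233 -0.2887  0.5521  2.4118  0.1059  0.791   1.8711] [ 0.0003  0.0007 -0.0005  0.0052  0.0029  0.0021 -0.    ]
front slope->rel -0.0026 x@-128 59.7 res 0.43 n44
back slope->rel 0.0111 x@-128 103.8 res 0.75 n43
bottomfront slope->rel -0.0070 x@-128 62.6 res 0.43 n44
rail slope->rel 0.0014 x@-128 107.6 res 0.60 n59
```

Request:
{"method": "jog_arm", "body": {
  "steps": [
    [0, -0.015, 0, 0, 0, 0],
    [0, -0.015, 0, 0, 0, 0],
    [0, -0.015, 0, 0, 0, 0],
    [0, 0, 0, 0, 0, 0],
    [0, 0, 0, 0, 0, 0]
  ]
}}

```text
time: 15.5
ee_pos: [0.3546, -0.1176, 0.2001]
tool_rot: [0.578, -0.406, -0.486, -0.514]
wrist_force: [0.4, -0.4, 0.2]
width: 0.0401
```

Run:
```python
from h import *
s=robot.state();print(where(),s["joints"].round(3),robot.finish_job())
```

```text
the job is handed in; nothing more can be done
t 15.50 shelf x -245.8 y -132.8 z 200.1 mm jawdir(shelf) 0.002 F(shelf) [ 0.37 -0.49  0.17] w 0.040 [-0.37  -0.192  0.572  2.332  0.048  0.783  1.887] None
```

I pushed the shaker, which was the forward product, back into the gap. Then I pushed the clock back, turning it square on the way. I handed the job in at 15.5 s, with the gripper clear of everything.

- **Shaker:** it measured at shelf (75, 58) mm against the target (75, 60). The push force rose to about 10 N at the rail, and I backed off then.
- **Clock:** it measured at about (81.5, -130) mm against the target (82, -128), with the push force also about 10 N at the rail. The edge fits for squareness disagreed a little, from -0.007 to +0.011 rad, with the rail itself at +0.001. One side-view reading of its lower corners was off by up to about 10 mm. I relied on the top view there.
- **Everything else:** in the last pictures, the rest of the row, the tin and the look-alike clocks looked unmoved.
- **Retreat:** backing away took joint 2 to -0.289 rad, just inside its -0.29 limit, and the wrist reading briefly showed about 17 N at that point. I moved it off the limit before handing in.

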